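Stand the fallen lay figure up again

ROBOT

A 6-joint arm with a two-finger parallel gripper is mounted at the origin on the work surface. World frame = base frame: x ahead of the robot, y to its left, z up, the work surface at z = 0. Lengths are in m, angles in rad, forces in N, time in s.
With the tool pointing down it reaches from about 0.375 to 0.975 m from the base axis. Payload 3.8 kg.
Tool frame: the origin (TCP) lies where the fingers leave the gripper's body, on its centre line; the fingertips stand 64 mm ahead of it and the grasp point (between the pads) lies 45 mm ahead of it (env.tips_ahead is the distance from the TCP to the fingertips, in m); z points along the fingers, y is the line along which they close (so a half turn about z gives the same grasp; the last joint's range is limited). The gripper opens to 88 mm and grips with 3 to 60 N. Pads are 18 mm wide; open, the fingers measure 123 mm over their backs; the gripper's body (75 mm by 187 mm) begins 45 mm behind the grasp point.
Start: joints at [1.291, 0.264, 1.604, -0, 1.274, -0.037], TCP at [0.162, 0.655, 0.303] pointing down, gripper open.
Joint ranges: [-2.63, 2.63], [-0.94, 2.18], [0.31, 2.57], [-1.31, 4.45], [0, 2.66], [-2.55, 2.55]. Speed limits (rad/s): [2.57, 2.57, 3.14, 3.14, 3.14, 3.14].

INTERFACE

Orientations are given as a unit quaternion [x, y, z, w].
In Python, from workcell import env gives the robot as it stands.
- The arm moves only by the tool arm_command, never from a script. Its argument "moves" is one flat list of numbers, 5 for each row, row after row: the gripper command: -1 is fully open, 1 is shut, values between are in proportion, then the shift along the tool's x, y, z each as a share of 50 mm, from -1 to 1, then the turn about the tool's z as a share of 0.15 rad, from -1 to 1. In form: [gripper, x, y, z, twist, gripper, x, y, z, twist, ...]. A call has 1 to 12 rows; each row shifts and turns the commanded pose from where the row before left it, along the tool's axes as they then stand; what a row does not reach is not made up. A row lasts 1/8 s, in which the tool goes at most 62.5 mm and 10.7 degrees, less where a joint would pass 70% of its speed; a pose out of reach is approached as far as the arm can. A call with a number of a shift or a turn outside -1 to 1 is refused whole. A call with a gripper value outside its range is refused whole. The fingers move at their own pace and stop on an object; the grip force is fixed at half the most. Time passes only in rows, so rows that do not move let the fingers close. It gives the time, the measured TCP pose, the force, the opening and the grip force at its end, in the units of the state.
- env.get_state(): the state, without advancing time (a new reading comes with each control period).
- env.grab_frame(name): name is "scene" or "top" or "wrist"; returns a dict with "color" (480x640x3 uint8, red, green, blue), "depth" (480x640 float32, m along the optical axis (not along the pixel's ray), 0 where there is no reading), "vertical_fov" (degrees; the focal length in pixels is half the picture's height over the tangent of half this angle, whatever the lens; pixels are square), "cx", "cy" (the principal point, pixels), "origin" and "orientation" of the camera in the world; the wrist camera has in their place "tool_from_camera" (4x4, takes a point from camera to tool coordinates, whose origin is the TCP and whose axes are the flange's). Camera axes: x right, y down, z forward; pixel columns grow to the right and rows downward; lengths in m; the calibration is good to about 2 mm. A picture is of the moment at which its call begins: read the wrist's pose just before it.
- env.close_job(): hands the job in; it is judged then, once.
Trained networks look in a picture, given as the dict that the camera call returned (one of the last four; its "shot" number tells which), for a name from the list of things; names that differ only in an ending like _2 or _b are one class to them, and where a whole thing is asked for, a point or a joint stands for the part that bears it (a point fixed in the world has none). Each returns a list of dicts, best first, with "conf" (0 to 1); they miss things now and then, are a little off and sometimes report something else, mostly with a low value. They report only what shows in the picture. A call takes as long as a camera call. They do not tell look-alikes from the thing itself.
- env.spot_in(picture, thing): "rect" ([centre column, centre row, width, height] in pixels, round what is visible of it).
- env.silhouettes(picture, thing): "region" (480x640 bool, what is visible of it) and "rect" ([centre column, centre row, width, height] in pixels, round what is visible of it).
- env.pinpoint(picture, thing): "position" ([row, column] in pixels: a listed point, or the origin of a listed thing).
The state is a dict: "clock": time; "joint_positions": joint angles; "qd": joint speeds; "joint_efforts": joint torques, N m; "eef_pos": TCP position; "ee_rot": TCP orientation; "ft_force": force on the tool from outside, world axes, zero at the start; "ft_torque": the same for the moment, N m; "gripper_width": opening from 0.0 (shut) to 1.0 (fully open); "finger_force": force on a finger pad.
Only numpy, scipy, OpenCV 4.12 (cv2) and the standard library are available. Lean on these libraries where they do the work, as an engineer would, in place of code of your own. Each camera call takes 0.05 s, during which the arm holds its last target. There are 200 camera calls.

TASK

The pale wooden lay figure has fallen on its back on the black canvas panel. Stand it upright on its round base again, wholly on the panel, setting it down rather than dropping it, and let go of it. Leave the small dark figure and the blue paint bottle as they are.

Things in the scene. Friction and masses are not known exactly. Their poses are not given: they have to be found in the camera images.
- figure: Pale wooden lay figure 185 tall, arms up in a V, lying on its back, head away from the robot, 6 deg below level. Origin: middle of base underside; z to head, y across the arms, x out of its back. Bottom-heavy: let go within 25 deg of upright it settles. Base disc 80 wide, 16 thick. Grip: pelvis block, 34 in y, 26 in x, z 75-105, now 32 above panel. Chest 40 wide z 114-146, head 26 at z 167, hands y +-50 (mm).
- panel: Flat black canvas panel with two thin white lines, fixed on the table, 360 mm (x) by 720 mm (y), 18 mm thick. Origin: centre of its underside, on the table; x and y along its edges, z up.
- dark_figure: Small lay figure of dark wood, same shape, 148 mm tall, base 64 mm across, standing upright on the table beside the panel, to be left alone. Origin: centre of the underside of its base; z up to the head.
- bottle: Square blue paint bottle with white cap and paper label, 44 mm by 44 mm by 135 mm long, lying on the table beside the panel, to be left lying. Origin: under the middle of its length, on the table; x along it towards the cap, z up.
Things that resemble listed ones, but are neither listed nor needed, are in the scene too. Leave any pink or turquoise look-alike of the figure alone.

How it is judged:
At the end, for the whole second after the job is handed in: The pale figure stands at rest on the panel, its axis within 10 degrees of vertical, its base fully on the panel (centre within 142 mm of the panel's middle along the panel's x and 322 mm along its y); the dark figure still stands and it and the bottle are within 30 mm of where they were (angle between each of figure, dark_figure's own z axis and vertical below 0.17 rad and x of figure in the frame of panel between -0.142 and 0.142 m and y of figure in the frame of panel between -0.322 and 0.322 m and z of figure in the frame of panel between 0.012 and 0.024 m and linear speed of figure below 0.02 m/s and angular speed of figure below 0.2 rad/s and distance of each of dark_figure, bottle from where it was at the start of the episode below 0.03 m); the robot touches nothing.
It fails at once if the pale figure is let go with the centre of its base more than 75 mm above the panel (dropped) (z of figure in the frame of panel above 0.093 m and contact force between the fingers and figure below 0.05 N).
It fails at once if the dark figure is pushed more than 30 mm or tipped by more than 30 degrees (distance of dark_figure from where it was at the start of the episode above 0.03 m or angle between dark_figure's own z axis and vertical above 0.52 rad).
It fails at once if the blue bottle is pushed more than 30 mm (distance of bottle from where it was at the start of the episode above 0.03 m).
It also fails if it takes over 38 s, if anything falls off the work surface, if the arm or the gripper's body presses on something with over 40 N, if the wrist force passes 120 N, or if a joint passes its speed limit or range.

## Working session

There is one attempt and no reset: what is moved stays moved. The work goes in short steps, Python scripts to look and compute and a tool call to move; the robot and the scene stay as the last step left them, time stands still between calls to the robot, and variables do not carry over. Pictures are saved under pics/ and viewed, at most 10 in all, crops included, and the job is handed in when it is done.

Besides the shell and the picture viewer there is one more tool, called as a command line: name --argument value ..., lists and objects as JSON in quotes. arm_command: Moves the arm, as the interface text tells. Shift numbers are shares of 50 mm and turn numbers shares of 0.15 rad, none past 1 either way. Its arguments: {"type":"object","properties":{"moves":{"type":"array"}},"required":["moves"]}

```bash
mkdir -p pics; ls; cat > h.py <<'E'
import numpy as np, cv2
from scipy.spatial.transform import Rotation as R
from workcell import env
def K(f): return 240/np.tan(np.radians(f["vertical_fov"])/2)
def pose(f,st=None):
    if "tool_from_camera" in f:
        T=np.eye(4);T[:3,:3]=R.from_quat(st["ee_rot"]).as_matrix();T[:3,3]=st["eef_pos"]
        return T@np.array(f["tool_from_camera"])
    T=np.eye(4);o=np.array(f["orientation"])
    T[:3,:3]=R.from_quat(o).as_matrix() if o.size==4 else o.reshape(3,3);T[:3,3]=f["origin"];return T
def cloud(f,st=None):
    v,u=np.mgrid[:480,:640];d=f["depth"];k=K(f)
    P=np.stack([(u-f["cx"])/k*d,(v-f["cy"])/k*d,d],-1);T=pose(f,st)
    return P@T[:3,:3].T+T[:3,3]
def save(n,im): cv2.imwrite("pics/"+n+".png",cv2.cvtColor(im,cv2.COLOR_RGB2BGR))
E
python3 - <<'E'
from h import *
for n in ["scene","top"]:
    f=env.grab_frame(n);save(n,f["color"]);c=cloud(f);np.save(n+".npy",c)
    for t in ["figure","dark_figure","bottle","panel"]:
        for s in env.silhouettes(f,t)[:5]:
            p=c[s["region"]&(f["depth"]>0)]
            print(n,t,round(s["conf"],2),np.round(s["rect"]),np.round(np.median(p,0),3),np.round(np.percentile(p,[2,98],axis=0),3).tolist() if len(p) else 0)
print(env.get_state())
E
```

```text
pics
scene figure 0.93 [284. 199.  51.  25.] [ 0.231 -0.331  0.038] [[0.141, -0.386, 0.009], [0.31, -0.27, 0.078]]
scene figure 0.86 [259. 300.  68.  49.] [ 0.62  -0.034  0.058] [[0.547, -0.105, 0.021], [0.703, 0.039, 0.097]]
scene figure 0.68 [444. 275.  72.  40.] [0.204 0.294 0.039] [[0.138, 0.215, -0.0], [0.281, 0.362, 0.078]]
scene dark_figure 0.87 [466. 349.  32.  66.] [0.445 0.467 0.039] [[0.413, 0.428, 0.003], [0.47, 0.495, 0.144]]
scene bottle 0.59 [210. 212.  36.  26.] [ 0.443 -0.459  0.033] [[0.382, -0.49, 0.003], [0.508, -0.45, 0.047]]
scene panel 0.65 [290. 330. 286. 214.] [0.602 0.094 0.018] [[0.403, -0.341, 0.011], [0.752, 0.351, 0.021]]
top figure 0.74 [343. 155.  57.  59.] [ 0.605 -0.033  0.059] [[0.528, -0.117, 0.018], [0.697, 0.032, 0.099]]
top figure 0.66 [435. 286.  60.  62.] [ 0.225 -0.333  0.042] [[0.138, -0.398, 0.0], [0.3, -0.262, 0.082]]
top figure 0.63 [237. 289.  64.  68.] [0.206 0.282 0.041] [[0.124, 0.2, -0.001], [0.294, 0.354, 0.082]]
top dark_figure 0.66 [174. 212.  31.  28.] [0.434 0.459 0.017] [[0.408, 0.425, 0.002], [0.468, 0.498, 0.147]]
top bottle 
[... 206 characters left out ...]
ck': 0.5, 'joint_positions': array([ 1.29111513e+00,  2.63931986e-01,  1.60402201e+00, -8.80318237e-06,
        1.27368092e+00, -3.68885265e-02]), 'qd': array([ 0.00026231, -0.00222664,  0.00060252,  0.0009125 , -0.00090458,
        0.00015148]), 'joint_efforts': array([-5.04716190e-04, -5.01419413e+01, -3.56800961e+01,  7.27122207e-02,
        1.99122657e-02, -4.58545219e-05]), 'eef_pos': array([0.16227411, 0.65519604, 0.30267224]), 'ee_rot': array([ 1.21097106e-01,  9.92640665e-01, -2.15303033e-05,  8.25316787e-07]), 'ft_force': array([ 0.43854388, -0.15560899,  0.58354685]), 'ft_torque': array([0.04261686, 0.02611789, 0.01449581]), 'finger_force': 0.0, 'gripper_width': 0.9981147316155636}
```

View pics/scene.png

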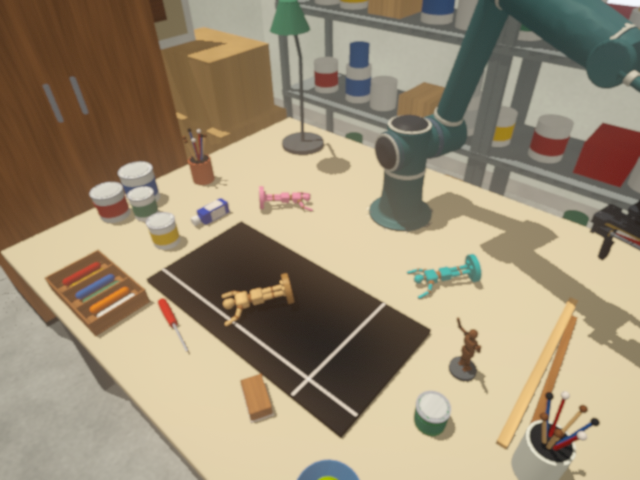

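```bash
python3 - <<'E'
from h import *
a=cv2.imread("pics/scene.png")[265:335,210:310];b=cv2.imread("pics/top.png")[115:195,295:395]
cv2.imwrite("pics/crop.png",np.hstack([cv2.resize(a,(400,300),interpolation=2),cv2.resize(b,(375,300),interpolation=2)]))
E
```

```text
(no output)
```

View pics/crop.png

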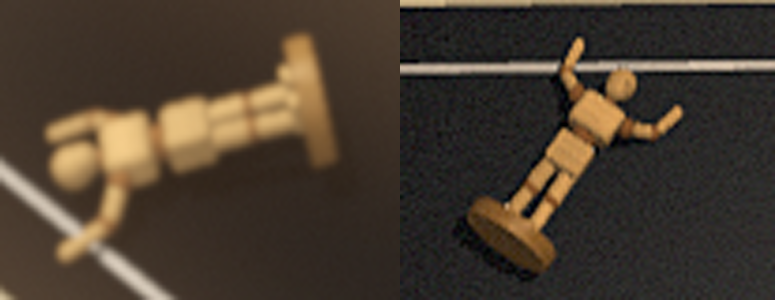

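The pale figure on the panel at about (259,300) in the scene view is the one meant. The pink one at (284,199) and the turquoise one at (444,275) lie off the panel. The crop confirms pale wood, head away from the robot. The tool can only twist about the vertical, so I'll hold it by the round head and let the heavy base swing under.

```bash
cat > m.py <<'E'
from h import *
def head(f,c,prior=None):
    s=[s for s in env.silhouettes(f,"figure")]
    best=min(s,key=lambda s:np.linalg.norm(np.median(c[s["region"]&(f["depth"]>0)],0)[:2]-[.61,-.035]))
    col=f["color"].astype(int)
    m=cv2.dilate(best["region"].astype(np.uint8),np.ones((5,5)))>0
    m&=(f["depth"]>0)&(c[...,2]>.027)&(col[...,0]>col[...,2]+25)
    return best,c[m]
E
python3 - <<'E'
from m import *
f=env.grab_frame("top");c=cloud(f);b,p=head(f,c)
q=p[p[:,2]>.035][:,:2];mu=q.mean(0);w,v=np.linalg.eigh(np.cov((q-mu).T));d=v[:,1];d*=np.sign(d[0])
t=(p[:,:2]-mu)@d;l=(p[:,:2]-mu)@[-d[1],d[0]]
print(len(p),mu,d,np.degrees(np.arctan2(d[1],d[0])))
for a in np.arange(-.12,.12,.015):
    k=(t>=a)&(t<a+.015)
    if k.any(): print(round(a,3),k.sum(),np.round([l[k].min(),l[k].max(),p[k,2].max()],3))
u,vv=480,0
for n,(r,cc) in dict(headpx=(115+83/3.75,295+220/3.75),base=(115+235/3.75,295+112/3.75)).items(): print(n,c[int(r),int(cc)])
print(R.from_quat(env.get_state()["ee_rot"]).as_matrix().round(3), np.array(f["origin"]),K(f))
E
```

```text
839 [ 0.60376136 -0.03385257] [ 0.81568623 -0.57849458] -35.344728633403584
-0.09 72 [-0.037  0.037  0.082]
-0.075 159 [-0.038  0.039  0.105]
-0.06 37 [-0.029  0.03   0.101]
-0.045 42 [-0.015  0.017  0.068]
-0.03 44 [-0.015  0.017  0.068]
-0.015 44 [-0.015  0.016  0.07 ]
0.0 57 [-0.016  0.017  0.076]
0.015 51 [-0.015  0.018  0.074]
0.03 55 [-0.018  0.021  0.066]
0.045 81 [-0.028  0.03   0.07 ]
0.06 97 [-0.047  0.05   0.064]
0.075 58 [-0.049  0.053  0.062]
0.09 42 [-0.051  0.054  0.06 ]
headpx [ 0.67240635 -0.08142357  0.06037353]
base [0.54275368 0.00679733 0.09072923]
[[-0.971  0.24   0.   ]
 [ 0.24   0.971  0.   ]
 [ 0.     0.    -1.   ]] [ 0.25647679 -0.00462126  1.6152457 ] 517.3215755075651
```

arm_command --moves '[0,0,0,0,0.83,0,0,0,0,0.83,0,0,0,0,0.83,0,-0.9,-0.33,0,0,0,-0.9,-0.33,0,0,0,-0.9,-0.33,0,0,0,-0.9,-0.33,0,0,0,-0.9,-0.33,0,0,0,-0.9,-0.33,0,0,0,-0.9,-0.33,0,0,0,-0.9,-0.33,0,0,0,-0.9,-0.33,0,0]'

```text
clock: 2.1
eef_pos: [0.4077, 0.2986, 0.3031]
ee_rot: [0.303, 0.953, 0.0, 0.0]
ft_force: [0.6, -0.2, -0.1]
gripper_width: 0.501
finger_force: 0.0
```

arm_command --moves '[0,-0.9,-0.33,0,0,0,-0.9,-0.33,0,0,0,-0.9,-0.33,0,0,0,-0.9,-0.33,0,0,0,-0.9,-0.33,0,0,0,-0.9,-0.33,0,0,0,-0.9,-0.33,0,0,0,-0.8,-0.33,0,0,0,-0.6,-0.3,0,0,0,-0.3,-0.2,0,0,0,0,0,0,0]'

```text
clock: 3.48
eef_pos: [0.6426, -0.0601, 0.3025]
ee_rot: [0.304, 0.953, 0.0, -0.0]
ft_force: [0.8, 0.7, 0.1]
gripper_width: 0.5
finger_force: 0.0
```

```bash
cat > look.py <<'E'
import sys
from m import *
st=env.get_state();f=env.grab_frame("wrist");c=cloud(f,st);np.save("c.npy",c)
save(sys.argv[1],f["color"])
T=pose(f,st);print(st["clock"],st["eef_pos"].round(4),st["gripper_width"],st["finger_force"],st["ft_force"].round(2))
M=R.from_quat(st["ee_rot"]).as_matrix();print("tool x,y",M[:2,0].round(3),M[:2,1].round(3),"cam",T[:3,3].round(3))
for s in env.silhouettes(f,"figure")[:3]:
    m=s["region"]&(f["depth"]>0);p=c[m]
    print(round(s["conf"],2),np.round(s["rect"]),np.median(p,0).round(3))
E
python3 look.py w1
```

```text
3.475 [ 0.6426 -0.0601  0.3025] 0.49955650086554265 0.0 [0.78 0.7  0.1 ]
tool x,y [-0.815  0.579] [0.579 0.815] cam [ 0.575 -0.012  0.384]
0.94 [324. 150. 123. 234.] [ 0.602 -0.031  0.06 ]
```

View pics/w1.png

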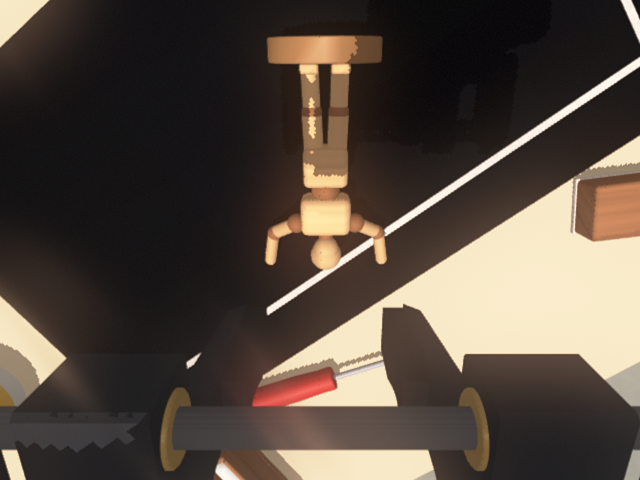

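The close view shows the head at (326,253), the hands at (271,250) and (381,250), and the figure square to the fingers. Next I'll measure these in tool axes.

```bash
python3 - <<'E'
from m import *
c=np.load("c.npy");st=env.get_state();M=R.from_quat(st["ee_rot"]).as_matrix()
for n,(r,u,h) in dict(head=(253,326,4),handL=(255,271,2),handR=(255,381,2),hL2=(240,271,2),hR2=(240,381,2),pelvis=(180,326,4),base=(50,324,4)).items():
    p=np.median(c[r-h:r+h+1,u-h:u+h+1].reshape(-1,3),0);print(n,p.round(4),((p-st["eef_pos"])@M).round(4))
# head blob extent
t=(c-st["eef_pos"])@M
m=np.zeros((480,640),bool);m[236:275,305:347]=1;m&=c[...,2]>.033
print("head ext",t[m].min(0).round(4),t[m].max(0).round(4),c[m][:,2].max().round(4))
E
```

```text
head [ 0.6722 -0.0796  0.0555] [-3.690e-02  2.000e-04  2.471e-01]
handL [ 0.6531 -0.1253  0.0305] [-0.0477 -0.0482  0.2721]
handR [ 0.7094 -0.0462  0.0302] [-0.0479  0.0489  0.2725]
hL2 [ 0.641  -0.1153  0.0368] [-0.0321 -0.047   0.2659]
hR2 [ 0.6957 -0.0382  0.036 ] [-0.0322  0.0476  0.2666]
pelvis [ 0.6223 -0.0443  0.062 ] [2.420e-02 2.000e-04 2.407e-01]
base [0.5507 0.0047 0.098 ] [ 0.111  -0.0012  0.2048]
head ext [-0.0548 -0.0124 -0.0816] [0.0823 0.0122 0.2618] 0.3844
```

arm_command --moves '[0.18,-0.84,0,0,0,0.18,0,0,0.9,0,0.18,0,0,0.9,0,0.18,0,0,0.9,0,0.18,0,0,0.5,0,0.18,0,0,0,0,0.18,0,0,0,0]'

```text
clock: 4.45
eef_pos: [0.6776, -0.0829, 0.1443]
ee_rot: [0.303, 0.953, 0.0, 0.001]
ft_force: [0.7, -0.8, 0.3]
gripper_width: 0.406
finger_force: 0.0
```

```bash
python3 look.py w2
```

```text
4.45 [ 0.6776 -0.0829  0.1443] 0.40648985205415983 0.0 [ 0.68 -0.8   0.3 ]
tool x,y [-0.817  0.577] [0.577 0.817] cam [ 0.609 -0.035  0.226]
0.68 [322. 156. 213. 312.] [ 0.631 -0.046  0.058]
```

View pics/w2.png

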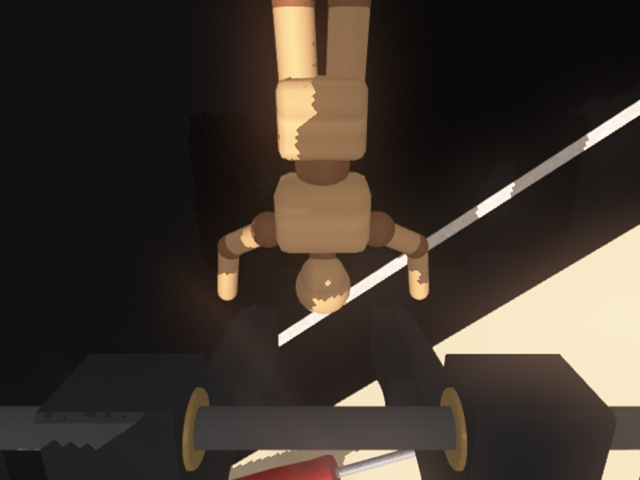

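The head is at (323,287), centred between the fingertips near (245,320) and (400,320). The hands at (228,285) and (418,285) are outside them.

```bash
python3 - <<'E'
from m import *
c=np.load("c.npy");st=env.get_state();M=R.from_quat(st["ee_rot"]).as_matrix();T=None
cam=np.array([.609,-.035,.226])
for n,(r,u) in dict(head=(286,323),handL=(285,228),handR=(285,419),elL=(240,228),elR=(240,419)).items():
    p=np.median(c[r-3:r+4,u-3:u+4].reshape(-1,3),0)
    q=p+(p-cam)/np.linalg.norm(p-cam)*.013
    print(n,p.round(4),((p-st["eef_pos"])@M).round(4),((q-st["eef_pos"])@M).round(4))
E
```

```text
head [ 0.6722 -0.0796  0.0559] [ 0.0074 -0.0005  0.0893] [ 0.002  -0.0005  0.1011]
handL [ 0.6536 -0.1248  0.0307] [-0.0035 -0.0482  0.1145] [-0.0087 -0.0511  0.126 ]
handR [ 0.7087 -0.0467  0.0304] [-0.0033  0.0474  0.1149] [-0.0085  0.0502  0.1265]
elL [ 0.6341 -0.1065  0.0391] [ 0.023  -0.0445  0.106 ] [ 0.0191 -0.0474  0.1181]
elR [ 0.6852 -0.0344  0.0384] [0.0229 0.0438 0.1068] [0.019  0.0466 0.1189]
```

arm_command --moves '[0.18,0.04,0,0.6,0,0.18,0,0,0.38,0,0.18,0,0,0,0,1,0,0,0,0,1,0,0,0,0,1,0,0,0,0,1,0,0,0,0]'

```text
clock: 5.42
eef_pos: [0.676, -0.0827, 0.0946]
ee_rot: [0.303, 0.953, 0.0, 0.001]
ft_force: [1.6, 0.2, 1.6]
gripper_width: 0.278
finger_force: 30.0
```

arm_command --moves '[1,0.06,0,-0.35,0,1,0.12,0,-0.42,0,1,0.2,0,-0.42,0,1,0.24,0,-0.38,0,1,0.28,0,-0.35,0,1,0.33,0,-0.3,0,1,0.37,0,-0.27,0,1,0,0,0,0,1,0,0,0,0]'

```text
clock: 6.55
eef_pos: [0.6107, -0.0364, 0.2193]
ee_rot: [0.303, 0.953, 0.0, 0.001]
ft_force: [1.7, -0.8, 1.2]
gripper_width: 0.274
finger_force: 30.0
```

```bash
python3 look.py w3; python3 -c "
from h import *
f=env.grab_frame('scene')
for s in env.silhouettes(f,'figure')[:4]: print(s['conf'],s['rect'])
a=cv2.imread('pics/w3.png');b=cv2.cvtColor(f['color'],4)[190:350,180:340]
cv2.imwrite('pics/j3.png',np.hstack([cv2.resize(a,(400,300)),cv2.resize(b,(300,300))]))"
```

```text
6.55 [ 0.6107 -0.0364  0.2193] 0.273504692743813 30.000151991844177 [ 1.7  -0.84  1.24]
tool x,y [-0.816  0.578] [0.578 0.816] cam [0.542 0.012 0.301]
0.58 [326. 192. 265. 384.] [ 0.572 -0.005  0.128]
0.3 [320. 239. 640. 478.] [ 0.575 -0.045  0.018]
0.96 [443.5, 275.5, 75.8, 46.0]
0.74 [278.9, 287.5, 63.3, 33.2]
0.58 [286.8, 198.6, 50.0, 27.9]
```

View pics/j3.png

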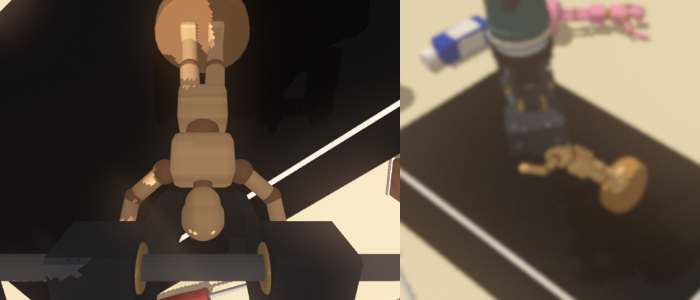

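The head is still held and the base hangs at about 45 degrees. I'll continue the arc.

arm_command --moves '[1,0.4,0,-0.18,0,1,0.42,0,-0.14,0,1,0.44,0,-0.08,0,1,0.44,0,-0.03,0,1,0.3,0,0,0,1,0,0,0,0,1,0,0,0,0]'

```text
clock: 7.62
eef_pos: [0.5288, 0.0217, 0.2407]
ee_rot: [0.303, 0.953, 0.0, 0.0]
ft_force: [-0.2, 0.5, 6.8]
gripper_width: 0.277
finger_force: 30.0
```

```bash
cat > both.py <<'E'
import sys
from m import *
st=env.get_state();w=env.grab_frame("wrist");f=env.grab_frame("scene");c=cloud(w,st);M=R.from_quat(st["ee_rot"]).as_matrix()
print(st["clock"],st["eef_pos"].round(4),st["gripper_width"],st["finger_force"],st["ft_force"].round(2))
q=(c-st["eef_pos"])@M
# column profile along middle of the wrist image
for r in range(10,330,25):
    k=[q[r,u] for u in (300,323,346) if w["depth"][r,u]>0]
    if k: print(r,np.median(k,0).round(3))
a=cv2.cvtColor(w["color"],4);b=cv2.cvtColor(f["color"],4)[190:350,200:360]
cv2.imwrite("pics/%s.png"%sys.argv[1],np.hstack([cv2.resize(a,(400,300)),cv2.resize(b,(300,300))]))
E
python3 both.py j4
```

```text
7.625 [0.5288 0.0217 0.2407] 0.2766541611575417 30.001045167446136 [-0.2   0.51  6.79]
10 [ 0.137 -0.001  0.223]
35 [ 0.123 -0.001  0.223]
60 [ 0.108 -0.001  0.224]
85 [ 0.093 -0.001  0.222]
110 [ 0.077 -0.001  0.223]
135 [ 0.06  -0.001  0.223]
160 [ 0.046 -0.001  0.197]
185 [ 0.031 -0.001  0.193]
210 [ 0.021 -0.001  0.166]
235 [ 0.02  -0.001  0.118]
260 [ 0.016 -0.001  0.094]
285 [ 0.013 -0.     0.075]
310 [ 0.003 -0.     0.072]
```

View pics/j4.png

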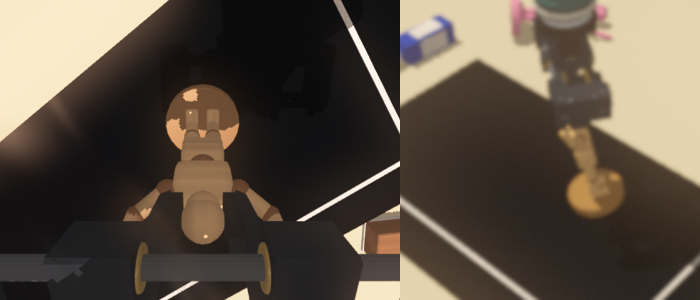

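The figure now leans about 15 degrees with the rear rim on the panel. I'll bring the head over the base.

arm_command --moves '[1,0.25,0,0,0,1,0.25,0,0.03,0,1,0.2,0,0.03,0,1,0,0,0,0,1,0,0,0,0]'

```text
clock: 8.35
eef_pos: [0.5004, 0.0418, 0.2381]
ee_rot: [0.303, 0.953, 0.0, 0.002]
ft_force: [2.4, -1.5, 6.3]
gripper_width: 0.277
finger_force: 30.0
```

```bash
python3 both.py j5
```

```text
8.35 [0.5004 0.0418 0.2381] 0.2773964857841997 30.001083612442017 [ 2.4  -1.48  6.25]
10 [ 0.14  -0.001  0.238]
35 [ 0.123 -0.001  0.22 ]
60 [ 0.108 -0.001  0.22 ]
85 [ 0.093 -0.001  0.221]
110 [ 0.077 -0.001  0.221]
135 [ 0.06  -0.001  0.22 ]
160 [ 0.043 -0.001  0.22 ]
185 [ 0.026 -0.001  0.22 ]
210 [ 0.012 -0.001  0.203]
235 [-0.004 -0.001  0.196]
260 [ 0.007 -0.001  0.12 ]
285 [ 0.008 -0.001  0.086]
310 [ 0.003 -0.     0.073]
```

View pics/j5.png

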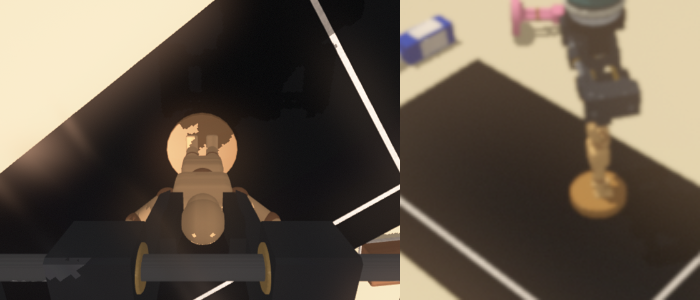

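arm_command --moves '[1,-0.2,0,0,0,1,0,0,0,0,1,0,0,0,0,0.18,0,0,0,0,0.18,0,0,0,0,0.18,0,0,0,0,0.18,0,0,0,0]'

```text
clock: 9.32
eef_pos: [0.5077, 0.036, 0.2363]
ee_rot: [0.303, 0.953, -0.0, -0.0]
ft_force: [-0.4, 0.7, -0.3]
gripper_width: 0.407
finger_force: 0.0
```

```bash
python3 both.py j6
```

```text
9.325 [0.5077 0.036  0.2363] 0.4074307766245642 0.0 [-0.45  0.71 -0.29]
10 [ 0.137 -0.001  0.22 ]
35 [ 0.122 -0.001  0.219]
60 [ 0.108 -0.001  0.218]
85 [ 0.092 -0.001  0.218]
110 [ 0.077 -0.001  0.218]
135 [ 0.06  -0.001  0.218]
160 [ 0.044 -0.001  0.218]
185 [ 0.029 -0.001  0.203]
210 [ 0.013 -0.001  0.196]
235 [ 0.005 -0.001  0.168]
260 [ 0.009 -0.001  0.114]
285 [ 0.012 -0.001  0.078]
310 [ 0.003 -0.     0.073]
```

View pics/j6.png

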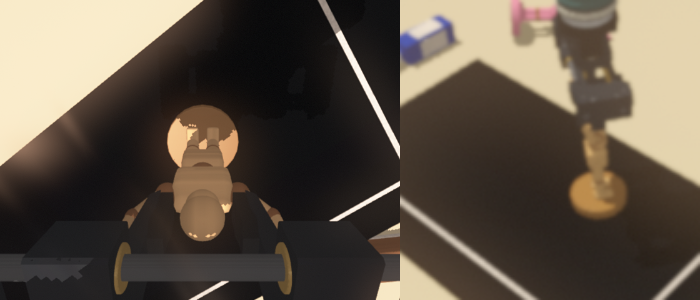

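The grip is open, no force shows, and the figure stands. Now I'll raise straight up, clear of it.

arm_command --moves '[0.18,0,0,-0.3,0,0.18,0,0,-0.5,0,0.18,0,0,-0.6,0,0.18,0,0,-0.8,0,0.18,0,0,-0.8,0,0.18,0,0,0,0,0.18,0,0,0,0]'

```text
clock: 10.3
eef_pos: [0.5078, 0.036, 0.3869]
ee_rot: [0.303, 0.953, 0.0, 0.0]
ft_force: [1.0, -0.3, -0.8]
gripper_width: 0.413
finger_force: 0.0
```

```bash
python3 - <<'E'
from m import *
print(env.get_state()["eef_pos"],env.get_state()["ft_force"])
f=env.grab_frame("top");c=cloud(f)
for t in ["figure","dark_figure","bottle"]:
    for s in env.silhouettes(f,t)[:4]:
        p=c[s["region"]&(f["depth"]>0)];print(t,round(s["conf"],2),np.round(s["rect"]),np.median(p,0).round(3))
g=env.grab_frame("scene");a=cv2.cvtColor(g["color"],4)[190:350,200:360]
b=cv2.cvtColor(f["color"],4)[100:260,250:410]
C=cloud(g)
for s in env.silhouettes(g,"figure")[:3]:
    p=C[s["region"]&(g["depth"]>0)];print(s["rect"],[ (np.median(p[(p[:,2]>z0)&(p[:,2]<z1)],0).round(3) if len(p) else 0) for z0,z1 in ((.022,.034),(.09,.12),(.13,.16),(.175,.2))])
cv2.imwrite("pics/end.png",np.hstack([cv2.resize(a,(400,400)),cv2.resize(b,(400,400))]))
E
```

```text
[0.50778832 0.03595344 0.38685714] [ 0.98333206 -0.28609057 -0.82772996]
figure 0.97 [236. 289.  63.  64.] [0.206 0.282 0.041]
figure 0.56 [436. 288.  64.  62.] [ 0.219 -0.331  0.041]
figure 0.46 [174. 214.  33.  26.] [0.434 0.458 0.017]
dark_figure 0.72 [174. 214.  31.  24.] [0.434 0.457 0.018]
bottle 0.92 [482. 215.  19.  47.] [ 0.431 -0.471  0.043]
[306.7, 273.1, 30.8, 73.4] [array([0.52 , 0.045, 0.032]), array([0.521, 0.047, 0.108]), array([0.518, 0.052, 0.145]), array([0.515, 0.042, 0.19 ])]
[444.2, 275.0, 76.6, 41.7] [array([0.247, 0.274, 0.03 ]), array([nan, nan, nan]), array([nan, nan, nan]), array([nan, nan, nan])]
[287.2, 199.3, 53.4, 29.8] [array([ 0.246, -0.335,  0.029]), array([nan, nan, nan]), array([nan, nan, nan]), array([nan, nan, nan])]
  return _methods._mean(a, axis=axis, dtype=dtype,
  ret = um.true_divide(
```

View pics/end.png

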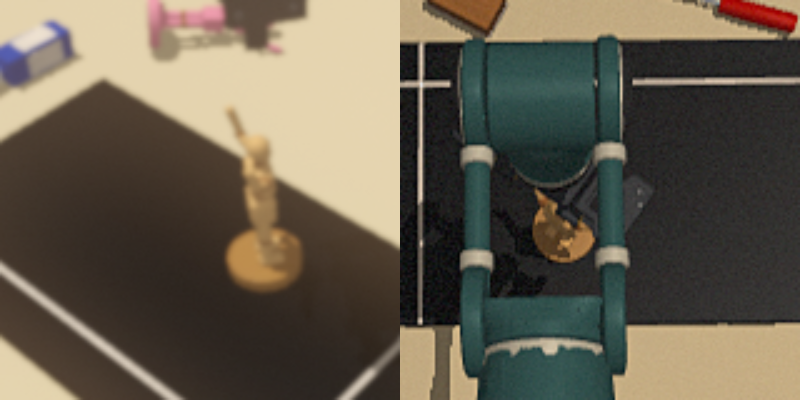

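The figure stands upright at about (0.51, 0.04), well inside the panel. The gripper is clear above it, and the dark figure and bottle have not moved.

```bash
python3 -c "
from workcell import env
print(env.close_job())"
```

```text
the job is handed in; nothing more can be done
None
```

The pale figure stands upright on its base on the panel near (0.51, 0.04) m and is let go. The dark figure and the bottle are where they were, and the job is handed in at about 10 s; no verdict came back.

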